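# Slide the keyed gear onto its hub

### The job

Pick up the larger gear, the one with a keyway slot in its bore, turn it so that the slot lines up with the master spline on the hub, and slide it down until it sits fully home on the hub's shoulder. Let go of it, and leave the smaller plain-bore gear where it is.

Things in the scene. Friction and masses are not known exactly. Their poses are not given: they have to be found in the camera images.
- keyed_gear: Larger loose steel gear lying flat, 0.25 kg. Disc 84 mm across, 14 thick; boss above it to 40 mm above the underside, 62 mm long in x, two flats facing +y and -y, 46 mm apart: hold there from above, fingertips just above the disc. Through bore 32 mm wide with one keyway 16 mm wide, cut towards +x to 26 mm from centre, full height. Origin: centre of underside; z up, x to the keyway.
- plain_gear: Smaller loose steel gear lying flat, boss up: 64 mm across, disc 12 mm thick, boss to 34 mm, plain round bore 26 mm wide without a keyway, so it cannot pass the spline. Origin: centre of underside. They lie side by side; either gear may be the left or the right one.
- hub: Fixed upright hub: flange 84 mm wide; shoulder 56 mm wide, top at 12 mm, where the gear seats boss up; stub 22 mm wide from there to 52 mm, then a cone to 8 mm wide at 64 mm. One master spline 8 mm wide, to 20 mm from the axis towards +x, top a ridge at 50 mm. Loose fit: 5 mm round the stub, 4 mm each side of the spline. Origin: flange underside centre, on the bench; z up, x to the spline.

How it is judged:
At the end, for the whole second after the job is handed in: The keyed gear rests, boss up and released, on the hub's shoulder: its underside within 4 mm of the shoulder, its centre within 12 mm of the hub's axis, level within about 6 degrees and still. (The spline lets it down only with the keyway over it.) (horizontal distance between keyed_gear and hub below 0.012 m and z of keyed_gear in the frame of hub between 0.008 and 0.016 m and angle between keyed_gear's own z axis and vertical below 0.1 rad and linear speed of keyed_gear below 0.02 m/s); the robot touches nothing.
It fails at once if the smaller plain-bore gear is moved more than 30 mm (distance of plain_gear from where it was at the start of the episode above 0.03 m).
It also fails if it takes over 38 s, if anything falls off the work surface, if the arm or the gripper's body presses on something with over 40 N, if the wrist force passes 120 N, or if a joint passes its speed limit or range.

### The arm

A 6-joint arm with a two-finger parallel gripper is mounted at the origin on a cart in front of the work surface, level with it; the furniture and walls round the work are solid. World frame = base frame: x ahead of the robot, y to its left, z up, the work surface at z = 0. Lengths are in m, angles in rad, forces in N, time in s.
With the tool pointing down it reaches from about 0.375 to 0.975 m from the base axis. Payload 3.8 kg.
Tool frame: the origin (TCP) lies midway between the tips of the shut fingers; the grasp point (between the pads) lies 19 mm behind it; z points along the fingers, y is the line along which they close (so a half turn about z gives the same grasp; the last joint's range is limited). The gripper opens to 85 mm and grips with 20 to 120 N. Pads are 22 mm wide; open, the fingers measure 114 mm over their backs; the gripper's body (76 mm by 85 mm) begins 54 mm behind the grasp point. The pads swing forward as they close: fully open they stand 13 mm farther back than shut.
Start: joints at [1.271, 0.264, 1.604, -0, 1.274, -0.037], TCP at [0.175, 0.652, 0.231] pointing down, gripper open.
Joint ranges: [-2.63, 2.63], [-0.94, 2.18], [0.31, 2.57], [-1.31, 4.45], [0, 2.66], [-2.55, 2.55]. Speed limits (rad/s): [2.57, 2.57, 3.14, 3.14, 3.14, 3.14].

### API

Orientations are given as a rotation vector (axis times angle).
In Python, from workcell import bot gives the robot as it stands.
- The arm moves only by the tool jog_arm, never from a script. Its argument "motion" is a list of rows, each a list of 5 numbers: the opening, from -1 (shut) to 1 (fully open), then the shift along the tool's x, y, z in mm, then the turn about the tool's z in degrees. In form: [[claw, x, y, z, twist], ...]. A call has 1 to 10 rows; each row shifts and turns the commanded pose from where the row before left it, along the tool's axes as they then stand; what a row does not reach is not made up. A row lasts 1/12 s, in which the tool goes at most 41.7 mm and 7.16 degrees, less where a joint would pass 70% of its speed; a pose out of reach is approached as far as the arm can. A call with a gripper value outside its range is refused whole. The fingers move at their own pace and stop on an object; "force" is the grip in N (left out, the last holds). Time passes only in rows, so rows that do not move let the fingers close. It gives the time, the measured TCP pose, the force, the opening and the grip force at its end, in the units of the state.
- bot.read_state(): the state, without advancing time (a new reading comes with each control period).
- bot.read_camera(name): name is "scene" or "top"; returns (picture, depth): 420x560x3 uint8, red, green, blue; 420x560 float32, m along the optical axis (not along the pixel's ray), 0 where there is no reading.
- bot.get_calibration(name): a dict with "vfov" (degrees; the focal length in pixels is half the picture's height over the tangent of half this angle, whatever the lens; pixels are square), "cx", "cy" (the principal point, pixels), "rvec" (rotation vector, rad) and "tvec" (3), from world to camera coordinates, as OpenCV has them. Camera axes: x right, y down, z forward; pixel columns grow to the right and rows downward; lengths in m; the calibration is good to about 2 mm. A picture is of the moment at which its call begins. get_calibration takes no time and is no camera call.
- bot.finish_job(): hands the job in; it is judged then, once.
The state is a dict: "time": time; "q": joint angles; "joint_vel": joint speeds; "joint_torque": joint torques, N m; "tool_pos": TCP position; "tcp_rot": TCP orientation; "wrist_force": force on the tool from outside, world axes, zero at the start; "torque": the same for the moment, N m; "width": opening from 0.0 (shut) to 1.0 (fully open); "grip_force": force on a finger pad.
Only numpy, scipy, OpenCV 4.12 (cv2) and the standard library are available. Lean on these libraries where they do the work, as an engineer would, in place of code of your own. Each camera call takes 0.05 s, during which the arm holds its last target. There are 200 camera calls.

## Working session

There is one attempt and no reset: what is moved stays moved. The work goes in short steps, Python scripts to look and compute and a tool call to move; the robot and the scene stay as the last step left them, time stands still between calls to the robot, and variables do not carry over. Pictures are saved under pics/ and viewed, at most 10 in all, crops included, and the job is handed in when it is done.

Besides the shell and the picture viewer there is one more tool, called after "Request:" in YAML: its name, and indented under it one key for each argument. jog_arm: Moves the arm, as the interface text tells. Its arguments: {"type":"object","properties":{"motion":{"type":"array"},"force":{"type":"number"}},"required":["motion"]}

```bash
mkdir -p pics; cat > h.py <<'E'
import numpy as np, cv2
from workcell import bot
def cam(n):
    c=bot.get_calibration(n); R=cv2.Rodrigues(np.array(c["rvec"],float))[0]; t=np.array(c["tvec"],float)
    return c,R,t,210/np.tan(np.radians(c["vfov"])/2)
def cloud(n,d):
    c,R,t,f=cam(n); v,u=np.mgrid[:420,:560]
    P=np.stack([(u-c["cx"])/f*d,(v-c["cy"])/f*d,d],-1)
    return (P-t)@R
E
python3 - <<'E'
from h import *
for n in("scene","top"):
    p,d=bot.read_camera(n); np.savez(n+"0.npz",p=p,d=d); cv2.imwrite(f"pics/{n}0.png",p[:,:,::-1])
    c,R,t,f=cam(n); print(n,c,f,-R.T@t)
print(bot.read_state())
E
```

```text
scene {'vfov': 43.69316483165027, 'cx': 279.97983496044867, 'cy': 212.33886393861061, 'rvec': array([ 1.99778379, -0.47392587,  0.29408921]), 'tvec': array([-0.37149619,  0.21172775,  0.5215134 ])} 523.8019971682868 [ 0.16449774 -0.49653324  0.42568711]
top {'vfov': 49.445471233904755, 'cx': 275.54695149928637, 'cy': 206.23498923572913, 'rvec': array([ 2.16092551, -2.19054047,  0.05574119]), 'tvec': array([0.2294818 , 0.5134055 , 0.86018852])} 456.09592787524383 [0.45397132 0.20556721 0.89879005]
{'time': 0.1, 'q': array([ 1.27111248e+00,  2.64690220e-01,  1.60524539e+00,  2.28093199e-05,
        1.27371181e+00, -3.69476981e-02]), 'joint_vel': array([ 0.00129307, -0.00066966, -0.0040569 , -0.00118742, -0.00108368,
       -0.0001921 ]), 'joint_torque': array([-2.34800273e-04, -5.16718411e+01, -3.68584263e+01, -6.91325226e-05,
        6.49096721e-03,  3.11698818e-05]), 'tool_pos': array([0.17514203, 0.65119136, 0.23007388]), 'tcp_rot': array([-0.41148127, -3.11415795,  0.0031759 ]), 'wrist_force': array([-1.23116353,  0.39189188, -0.28395962]), 'torque': array([-0.05612066,  0.03842777,  0.00350466]), 'grip_force': 0.0, 'width': 1.000293888697057}
```

View pics/top0.png

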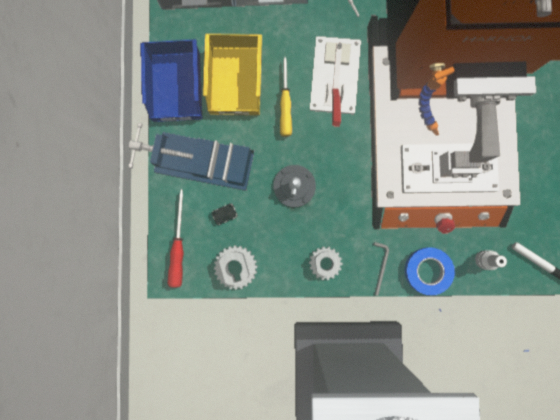

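View pics/scene0.png

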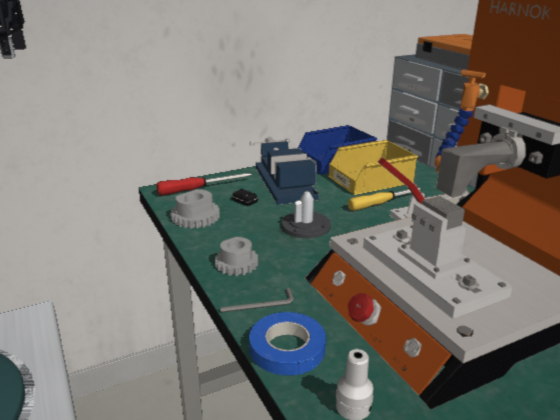

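The top view shows the keyed gear at about (235,268), the plain gear at (325,263) and the hub at (294,186). I'll enlarge these to get the orientations.

```bash
python3 - <<'E'
from h import *
z=np.load("top0.npz"); p,d=z["p"],z["d"]
a=cv2.resize(p[238:298,205:265],(390,390),interpolation=3)
b=cv2.resize(p[157:217,265:325],(390,390),interpolation=3)
cv2.imwrite("pics/crop1.png",np.hstack([a,b])[:,:,::-1])
W=cloud("top",d)
for n,(u0,u1,v0,v1) in dict(key=(205,265,238,298),plain=(300,350,238,290),hub=(265,325,157,217)).items():
    w=W[v0:v1,u0:u1].reshape(-1,3); k=w[w[:,2]>0.004]
    print(n)
    for lo,hi in((.003,.02),(.008,.02),(.03,.045),(.035,.06),(.05,.07)):
        s=k[(k[:,2]>lo)&(k[:,2]<hi)]
        if len(s)>3: print(lo,hi,len(s),s.mean(0).round(4),s.min(0).round(4),s.max(0).round(4))
# boss tops
k=W[238:298,205:265]; m=(k[...,2]>.033).astype(np.uint8)
xy=k[m>0][:,:2].astype(np.float32); print(cv2.minAreaRect(xy))
k=W[157:217,265:325];m=(k[...,2]>.025); print("hubtall",np.c_[np.argwhere(m)[:,::-1]+[265,157],(k[m]*1000).round()].astype(int)[::4].tolist())
E
```

```text
key
0.003 0.02 631 [0.4004 0.3002 0.0127] [0.3536 0.2618 0.0045] [0.4409 0.3435 0.0199]
0.008 0.02 616 [0.4006 0.3002 0.0128] [0.3581 0.2618 0.0083] [0.4409 0.3435 0.0199]
0.03 0.045 478 [0.4018 0.3031 0.0385] [0.3702 0.2753 0.0301] [0.4302 0.3298 0.0426]
0.035 0.06 459 [0.4016 0.3032 0.0387] [0.3702 0.2753 0.0351] [0.4302 0.3298 0.0426]
plain
0.003 0.02 322 [0.4069 0.1304 0.0108] [0.3751 0.0902 0.0044] [0.4458 0.1594 0.0195]
0.008 0.02 307 [0.4072 0.1304 0.011 ] [0.3752 0.0977 0.008 ] [0.4368 0.1594 0.0195]
0.03 0.045 286 [0.4057 0.1279 0.0329] [0.3828 0.1079 0.03  ] [0.4278 0.1493 0.0368]
0.035 0.06 28 [0.4063 0.1301 0.0355] [0.3848 0.1084 0.035 ] [0.4241 0.1493 0.0368]
hub
0.003 0.02 1226 [0.557  0.186  0.0085] [0.5172 0.1446 0.004 ] [0.5987 0.2389 0.0197]
0.008 0.02 650 [0.5568 0.1863 0.0104] [0.5172 0.1448 0.008 ] [0.5983 0.2272 0.0197]
0.03 0.045 14 [0.5447 0.1879 0.0386] [0.5377 0.1772 0.032 ] [0.5538 0.1961 0.0449]
0.035 0.06 106 [0.5528 0.1865 0.0517] [0.5377 0.1755 0.0355] [0.5666 0.1962 0.0599]
0.05 0.07 98 [0.5569 0.1859 0.0571] [0.5477 0.1756 0.0505] [0.5666 0.1962 0.064
[... 411 characters left out ...]
91, 182, 558, 193, 58], [295, 182, 558, 185, 61], [299, 182, 558, 178, 57], [291, 183, 557, 193, 57], [295, 183, 556, 185, 61], [299, 183, 557, 178, 55], [291, 184, 555, 193, 56], [295, 184, 554, 185, 65], [299, 184, 555, 178, 55], [291, 185, 553, 193, 56], [295, 185, 553, 185, 59], [299, 185, 553, 178, 52], [292, 186, 551, 191, 57], [296, 186, 551, 183, 55], [290, 187, 551, 194, 40], [294, 187, 549, 187, 56], [298, 187, 550, 180, 52], [292, 188, 548, 191, 48], [296, 188, 548, 183, 50], [292, 189, 546, 191, 48], [296, 189, 547, 183, 38], [294, 190, 545, 187, 46], [294, 191, 543, 187, 47], [293, 192, 541, 189, 49], [292, 193, 539, 191, 47], [267, 194, 454, 206, 899], [293, 194, 538, 189, 38]]
```

View pics/crop1.png

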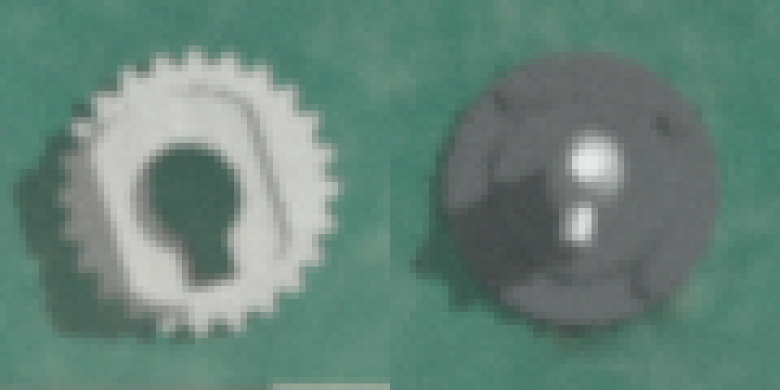

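Left crop: the gear's bore centre is at crop (190,193), with the slot running down to about (211,280) and the flats tilted about 14°. Right crop: the cone tip is at (594,160), the spline ridge is around (577,222), and the flange circle is centred at about (582,188).

```bash
cat >> h.py <<'E'
def ray(n,u,v,z):
    c,R,t,f=cam(n); o=-R.T@t; r=R.T@np.array([(u-c["cx"])/f,(v-c["cy"])/f,1]); return (o+r*(z-o[2])/r[2])[:2]
E
python3 - <<'E'
from h import *
g=lambda x,y,z:ray("top",205+x/6.5-.5,238+y/6.5-.5,z)
h=lambda x,y,z:ray("top",265+(x-390)/6.5-.5,157+y/6.5-.5,z)
ang=lambda a,b:np.degrees(np.arctan2(*(b-a)[::-1])).round(1)
print("bore",g(190,193,.04),"slot ang",ang(g(190,193,.04),g(211,272,.04)),"flatL",ang(g(93,160,.04),g(128,295,.04)),"disc",g(201,190,.014))
W=cloud("top",np.load("top0.npz")["d"])
k=W[238:298,205:265].reshape(-1,3);xy=k[(k[:,2]>.034)&(k[:,2]<.06)][:,:2].astype(np.float32)*1000
print(cv2.minAreaRect(xy))
hc=h(582,188,.006);print("hub flange",hc,"tip",h(594,160,.064),"ridge",h(577,222,.05),ang(hc,h(577,240,.05)),ang(hc,h(577,222,.05)))
k=W[157:217,265:325].reshape(-1,3)
for nm,kk in(("hub",k),("gear",W[238:298,205:265].reshape(-1,3))):
    s=kk[(kk[:,2]>.004)&(kk[:,2]<.06)][:,:2].astype(np.float32)*1000; print(nm,cv2.minEnclosingCircle(s))
s=k[(k[:,2]>.03)&(k[:,2]<.07)]; r=np.linalg.norm(s[:,:2]-hc,axis=1); m=r>.0125
print((s[m]*1000).round().tolist(), ang(hc,s[m][:,:2].mean(0)))
E
```

```text
bore [0.4017202  0.30193469] slot ang -165.4 flatL -165.6 disc [0.400985   0.30157317]
((399.6034240722656, 302.9466857910156), (60.79594802856445, 46.352928161621094), 16.154550552368164)
hub flange [0.55803892 0.18583592] tip [0.55920064 0.18359616] ridge [0.54310006 0.18840007] 172.5 170.3
hub ((559.21875, 192.87278747558594), 48.9600830078125)
gear ((397.3861083984375, 302.36212158203125), 43.840484619140625)
[[546.0, 191.0, 48.0], [545.0, 191.0, 48.0], [545.0, 189.0, 48.0], [545.0, 187.0, 46.0], [545.0, 185.0, 45.0], [543.0, 191.0, 45.0], [543.0, 189.0, 48.0], [543.0, 187.0, 47.0], [543.0, 185.0, 45.0], [541.0, 193.0, 43.0], [541.0, 191.0, 48.0], [541.0, 189.0, 49.0], [541.0, 187.0, 45.0], [541.0, 185.0, 46.0], [539.0, 193.0, 46.0], [539.0, 191.0, 47.0], [539.0, 189.0, 48.0], [539.0, 187.0, 46.0], [539.0, 185.0, 45.0], [539.0, 192.0, 33.0], [538.0, 191.0, 36.0], [538.0, 189.0, 38.0], [538.0, 187.0, 41.0]] 170.1
```

```bash
cat >> h.py <<'E'
def plan(target, yang=None):
    """remaining shift in tool axes (mm), twist (deg) to put TCP at target with tool y at yang (mod 180)"""
    s=bot.read_state(); R=cv2.Rodrigues(np.array(s["tcp_rot"],float))[0]
    ya=np.degrees(np.arctan2(R[1,1],R[0,1])); tw=0
    if yang is not None: tw=-((yang-ya+90)%180-90)
    print("t",round(s["time"],2),"tcp",np.round(s["tool_pos"],4),"yang",ya.round(1),"tilt z",R[:,2].round(3),"F",np.round(s["wrist_force"],1),"w",round(s["width"],3),"grip",s["grip_force"],"q6",s["q"][5].round(2))
    print("shift mm",(R.T@(np.array(target)-s["tool_pos"])*1000).round(1),"twist",round(tw,1))
E
python3 -c "
from h import *
plan([.4013,.302,.10],105)"
```

```text
t 0.1 tcp [0.1751 0.6512 0.2301] yang 74.9 tilt z [-0.001 -0.002 -1.   ] F [-1.2  0.4 -0.3] w 1.0 grip 0.0 q6 -0.04
shift mm [-309.1 -278.2  130.6] twist -30.1
```

Request:
jog_arm:
  motion:
    - [1,-26,-23,5,0]
    - [1,-26,-23,5,0]
    - [1,-26,-23,5,0]
    - [1,-26,-23,5,0]
    - [1,-26,-23,5,0]
    - [1,-26,-23,5,0]
    - [1,-26,-23,5,0]
    - [1,-26,-23,5,0]
    - [1,-26,-23,5,0]
    - [1,-26,-23,5,0]

```text
time: 0.93
tool_pos: [0.367, 0.3604, 0.1807]
tcp_rot: [-0.411, -3.114, 0.001]
wrist_force: [-0.3, -0.2, 0.0]
width: 1.002
grip_force: 0.0
```

Request:
jog_arm:
  motion:
    - [1,-25,-24,10,0]
    - [1,-24,-24,10,0]
    - [1,0,0,15,-6]
    - [1,0,0,15,-6]
    - [1,0,0,15,-6]
    - [1,0,0,15,-6]
    - [1,0,0,0,-6]
    - [1,0,0,0,0]
    - [1,0,0,0,0]

```text
time: 1.68
tool_pos: [0.4013, 0.3029, 0.1009]
tcp_rot: [0.404, -3.115, 0.001]
wrist_force: [-0.3, -0.4, 0.3]
width: 1.0
grip_force: 0.0
```

```bash
python3 - <<'E'
from h import *
plan([.4013,.302,.013],105)
p,d=bot.read_camera("scene"); a=cv2.resize(p[100:280,120:400],(800,514),interpolation=2); cv2.imwrite("pics/s1.png",a[:,:,::-1])
E
```

```text
t 1.68 tcp [0.4013 0.3029 0.1009] yang 104.8 tilt z [-0.001 -0.    -1.   ] F [-0.3 -0.4  0.3] w 1.0 grip 0.0 q6 -1.23
shift mm [ 0.1 -0.8 87.9] twist -0.2
```

View pics/s1.png

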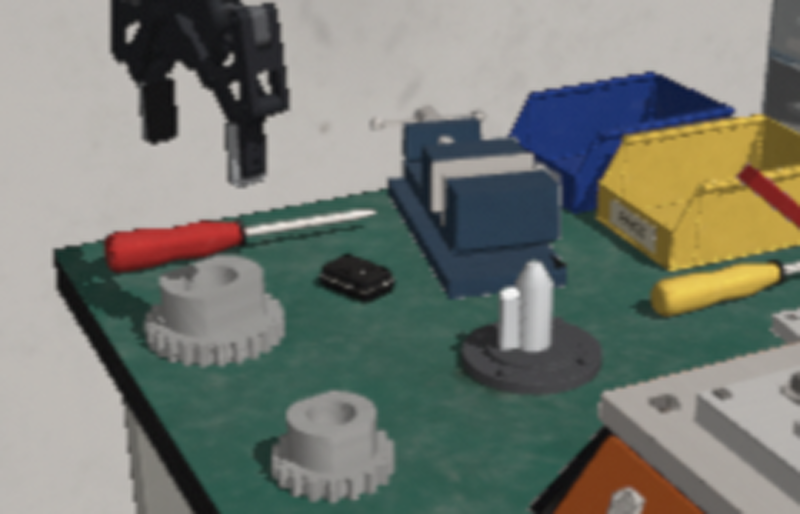

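The scene view shows the open fingers straddling above the larger gear, with the spline post on the near-left side of the stub. I'll descend and grip.

Request:
jog_arm:
  motion:
    - [1,0,-1,20,0]
    - [1,0,0,20,0]
    - [1,0,0,20,0]
    - [1,0,0,14,0]
    - [1,0,0,9,0]
    - [1,0,0,5,0]
    - [1,0,0,0,0]
  force: 60

```text
time: 2.32
tool_pos: [0.4015, 0.302, 0.0128]
tcp_rot: [0.407, -3.114, 0.001]
wrist_force: [0.6, 0.0, 0.2]
width: 1.001
grip_force: 0.0
```

Request:
jog_arm:
  motion:
    - [-1,0,0,0,0]
    - [-1,0,0,0,0]
    - [-1,0,0,0,0]
    - [-1,0,0,0,0]
    - [-1,0,0,0,0]
    - [-1,0,0,0,0]
    - [-1,0,0,0,0]
    - [-1,0,0,0,0]
    - [-1,0,0,0,0]
    - [-1,0,0,0,0]
  force: 60

```text
time: 3.15
tool_pos: [0.403, 0.3031, 0.0148]
tcp_rot: [-0.408, 3.112, 0.002]
wrist_force: [0.2, 0.0, 6.0]
width: 0.524
grip_force: 63.5
```

Request:
jog_arm:
  motion:
    - [-1,0,0,-5,0]
    - [-1,0,0,-15,0]
    - [-1,0,0,-20,0]
    - [-1,0,0,-20,0]
    - [-1,0,0,-20,0]
    - [-1,0,0,-10,0]
    - [-1,0,0,0,0]
    - [-1,0,0,0,0]

```text
time: 3.82
tool_pos: [0.4017, 0.302, 0.1032]
tcp_rot: [-0.408, 3.115, 0.0]
wrist_force: [0.1, 0.7, -2.9]
width: 0.528
grip_force: 62.6
```

```bash
python3 - <<'E'
from h import *
plan([.557,.186,.105],80.5)
E
```

```text
t 3.82 tcp [0.4017 0.302  0.1032] yang 104.9 tilt z [ 0.  0. -1.] F [ 0.1  0.7 -2.9] w 0.528 grip 62.56590127944946 q6 -1.24
shift mm [-120.1 -152.1   -1.8] twist 24.4
```

Request:
jog_arm:
  motion:
    - [-1,-15,-19,0,0]
    - [-1,-15,-19,0,0]
    - [-1,-15,-19,0,0]
    - [-1,-15,-19,0,0]
    - [-1,-15,-19,0,0]
    - [-1,-15,-19,0,0]
    - [-1,-15,-19,0,0]
    - [-1,-15,-19,0,0]

```text
time: 4.48
tool_pos: [0.556, 0.1848, 0.1006]
tcp_rot: [0.408, -3.111, 0.001]
wrist_force: [0.4, 1.0, -3.0]
width: 0.527
grip_force: 62.6
```

Request:
jog_arm:
  motion:
    - [-1,0,0,0,6]
    - [-1,0,0,0,6]
    - [-1,0,0,0,6]
    - [-1,0,0,0,6.4]
    - [-1,0,0,0,0]
    - [-1,0,0,0,0]
    - [-1,0,0,0,0]

```text
time: 5.07
tool_pos: [0.556, 0.186, 0.1019]
tcp_rot: [-0.254, -3.129, 0.001]
wrist_force: [1.6, -0.4, -2.9]
width: 0.526
grip_force: 62.8
```

```bash
python3 - <<'E'
from h import *
plan([.557,.186,.025],80.5)
p,d=bot.read_camera("scene"); a=cv2.resize(p[80:280,200:420],(440,400),interpolation=2)
q,e=bot.read_camera("top"); b=cv2.resize(q[145:225,255:325],(350,400),interpolation=2)
cv2.imwrite("pics/s2.png",np.hstack([a,b])[:,:,::-1]); np.savez("top1.npz",p=q,d=e); np.savez("scene1.npz",p=p,d=d)
E
```

```text
t 5.07 tcp [0.556  0.186  0.1019] yang 80.7 tilt z [-0.002 -0.001 -1.   ] F [ 1.6 -0.4 -2.9] w 0.526 grip 62.76598334312439 q6 -1.13
shift mm [-1.2  0.3 76.9] twist 0.2
```

View pics/s2.png

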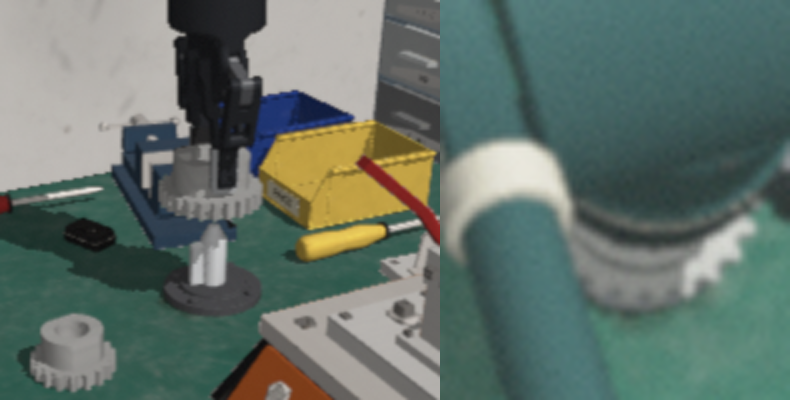

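The scene view shows the gear level above the hub, with the stub tip at crop (213,228) under the disc centre. The arm hides the top view. I'll check the centring with the scene depth, using the same camera for both parts.

```bash
python3 - <<'E'
from h import *
from scipy.optimize import least_squares
W=cloud("scene",np.load("scene1.npz")["d"]).reshape(-1,3); W0=cloud("scene",np.load("scene0.npz")["d"]).reshape(-1,3)
near=lambda w,c,r:w[np.linalg.norm(w[:,:2]-c,axis=1)<r]
def fit(s,r,c):
    f=lambda p:np.linalg.norm(s[:,:2]-p,axis=1)-r
    o=least_squares(f,c,loss="soft_l1",f_scale=.001); print(len(s),o.x.round(4),"res",np.std(f(o.x)).round(4))
w=near(W,[.557,.186],.05)
print(np.histogram(w[:,2],bins=np.arange(0,.15,.005)))
c=np.array([.557,.186]); rad=lambda s:np.linalg.norm(s[:,:2]-c,axis=1)
s=w[(w[:,2]>.09)&(w[:,2]<.101)]; fit(s[rad(s)>.036],.041,c)
h=near(W0,c,.05); s=h[(h[:,2]>.018)&(h[:,2]<.048)]
v=np.degrees(np.arctan2(*(s[:,:2]-c).T[::-1])); fit(s[(v>-100)&(v<100)&(rad(s)<.016)],.011,c)
# spline direction, gear underside height
sp=s[(np.abs(v)>130)&(rad(s)>.014)]; print("spline",len(sp),sp.mean(0).round(4))
s=w[(w[:,2]>.08)&(w[:,2]<.11)&(rad(w)>.038)]; print("rim z",np.percentile(s[:,2],[1,5,50,95,99]).round(4))
E
```

```text
(array([168, 464, 315,  47,  50,  47,  49,  47,  56,  53,  41,  37,  24,
         0,   0,   0,   0, 109, 142, 226, 275,  95, 113, 135, 153, 232,
        74,  64,  67]), array([0.   , 0.005, 0.01 , 0.015, 0.02 , 0.025, 0.03 , 0.035, 0.04 ,
       0.045, 0.05 , 0.055, 0.06 , 0.065, 0.07 , 0.075, 0.08 , 0.085,
       0.09 , 0.095, 0.1  , 0.105, 0.11 , 0.115, 0.12 , 0.125, 0.13 ,
       0.135, 0.14 , 0.145]))
396 [0.5558 0.1882] res 0.0022
87 [0.5588 0.1878] res 0.0009
spline 69 [0.5402 0.1884 0.0338]
rim z [0.0867 0.0876 0.0951 0.1009 0.1014]
```

Request:
jog_arm:
  motion:
    - [-1,-2,0,8,0]
    - [-1,0,0,8,0]
    - [-1,0,0,8,0]
    - [-1,0,0,6,0]
    - [-1,0,0,5,0]
    - [-1,0,0,4,0]
    - [-1,0,0,4,0]
    - [-1,0,0,0,0]

```text
time: 5.83
tool_pos: [0.5582, 0.1857, 0.0592]
tcp_rot: [-0.259, -3.129, 0.001]
wrist_force: [-0.2, -0.5, -1.9]
width: 0.524
grip_force: 62.7
```

The underside is already below the spline ridge without contact, so I'll continue down.

Request:
jog_arm:
  motion:
    - [-1,0,0,5,0]
    - [-1,0,0,5,0]
    - [-1,0,0,5,0]
    - [-1,0,0,5,0]
    - [-1,0,0,4,0]
    - [-1,0,0,3,0]
    - [-1,0,0,2,0]
    - [-1,0,0,0,0]

```text
time: 6.5
tool_pos: [0.5585, 0.1858, 0.0306]
tcp_rot: [-0.259, -3.13, 0.001]
wrist_force: [-0.4, 0.0, -2.5]
width: 0.526
grip_force: 62.7
```

Request:
jog_arm:
  motion:
    - [-1,0,0,1,0]
    - [-1,0,0,1,0]
    - [-1,0,0,1,0]
    - [-1,0,0,1,0]
    - [-1,0,0,0,0]
    - [-1,0,0,0,0]

```text
time: 7.0
tool_pos: [0.5589, 0.1859, 0.0273]
tcp_rot: [-0.259, -3.131, 0.0]
wrist_force: [-0.3, -0.6, -2.8]
width: 0.525
grip_force: 62.7
```

Request:
jog_arm:
  motion:
    - [-1,0,0,1,0]
    - [-1,0,0,1,0]
    - [-1,0,0,0,0]
    - [-1,0,0,0,0]

```text
time: 7.33
tool_pos: [0.5591, 0.1859, 0.0268]
tcp_rot: [0.259, 3.131, 0.0]
wrist_force: [-3.8, -1.2, 6.8]
width: 0.526
grip_force: 63.7
```

Contact came at the expected seating height, so I'll release and retreat.

Request:
jog_arm:
  motion:
    - [1,0,0,0,0]
    - [1,0,0,0,0]
    - [1,0,0,0,0]
    - [1,0,0,0,0]
    - [1,0,0,0,0]
    - [1,0,0,0,0]
    - [1,0,0,0,0]
    - [1,0,0,0,0]

```text
time: 8.0
tool_pos: [0.5589, 0.1859, 0.0252]
tcp_rot: [-0.259, -3.131, 0.0]
wrist_force: [-0.4, -0.1, 0.3]
width: 1.003
grip_force: 0.0
```

Request:
jog_arm:
  motion:
    - [1,0,0,-5,0]
    - [1,0,0,-15,0]
    - [1,0,0,-20,0]
    - [1,0,0,-25,0]
    - [1,0,0,-25,0]
    - [1,0,0,-25,0]
    - [1,0,0,-20,0]
    - [1,0,0,0,0]
    - [1,0,0,0,0]

```text
time: 8.75
tool_pos: [0.5602, 0.1862, 0.1624]
tcp_rot: [0.259, 3.127, 0.002]
wrist_force: [-0.0, 0.9, 0.5]
width: 0.996
grip_force: 0.0
```

```bash
python3 - <<'E'
from h import *
plan([.557,.186,.15])
p,d=bot.read_camera("scene"); cv2.imwrite("pics/s3.png",cv2.resize(p[80:280,160:420],(780,600),interpolation=2)[:,:,::-1])
W=cloud("scene",d).reshape(-1,3); w=W[np.linalg.norm(W[:,:2]-[.558,.186],axis=1)<.05]
print(np.histogram(w[:,2],bins=np.arange(0,.1,.004)))
r=np.linalg.norm(w[:,:2]-[.558,.187],axis=1)
b=w[(w[:,2]>.045)&(w[:,2]<.06)&(r>.018)&(r<.032)]; print("boss top",len(b),np.percentile(b[:,2],[10,50,90]).round(4))
t=b[b[:,2]>.049]; print("plane",np.linalg.lstsq(np.c_[t[:,:2]-[.558,.186],np.ones(len(t))],t[:,2],rcond=None)[0].round(4))
E
```

```text
t 8.75 tcp [0.5602 0.1862 0.1624] yang 80.5 tilt z [ 0.004  0.001 -1.   ] F [-0.   0.9  0.5] w 0.996 grip 0.0 q6 -1.13
shift mm [ 3.1 -0.8 12.3] twist 0
(array([156, 183,  44,  98, 107, 121, 343,  77,  81,  77,  83, 110, 316,
        77,  28,  25,   0,   0,   0,   0,   0,   0,   0,   0]), array([0.   , 0.004, 0.008, 0.012, 0.016, 0.02 , 0.024, 0.028, 0.032,
       0.036, 0.04 , 0.044, 0.048, 0.052, 0.056, 0.06 , 0.064, 0.068,
       0.072, 0.076, 0.08 , 0.084, 0.088, 0.092, 0.096]))
boss top 343 [0.0469 0.051  0.0521]
plane [0.0085 0.0062 0.0513]
```

View pics/s3.png

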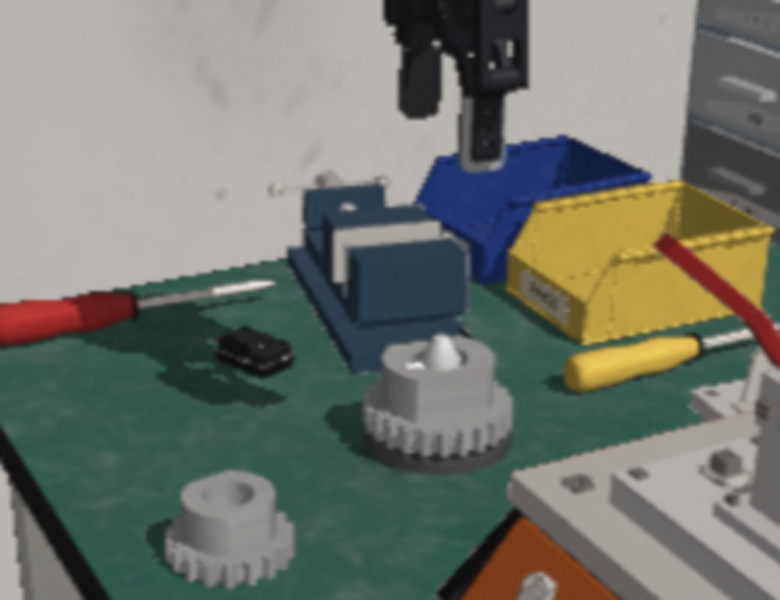

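The gear sits level on the hub at crop (438,410), with its boss top at about 51–52 mm (52 mm when fully home). The spline is in the slot, the gripper is clear, and the plain gear hasn't been touched.

```bash
python3 -c "
from workcell import bot
print(bot.finish_job())"
```

```text
the job is handed in; nothing more can be done
None
```

The keyed gear is seated level on the hub's shoulder with its slot over the master spline and has been released; the plain gear was left untouched, and I handed the job in at about 9 s (no verdict was returned).

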